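# Load the screw vials into the optician's bench rack

### The job

Get the optician's rack ready for a frame repair: put the red-capped screw vial into pocket one of the amber rack, then the blue-capped vial into pocket two; the dots on the white plate beside each pocket give its number. Lower each vial in and let go only when it is down, do not drop it; both must stand upright on the floor of their pockets.

Things in the scene. Friction and masses are not known exactly. Their poses are not given: they have to be found in the camera images.
- vial_red_mid (a point): Centre, half-way up, of the vial with the red cap: upright glass tube, grey contents, red cap 22 mm high; diameter 30 mm all the way up, height 84 mm, about 70 g. Stands free, underside 42 mm below this point; z is its axis, up. Others with yellow and green caps stand in the same row across the bench, in any order, at least 110 mm apart.
- vial_blue_mid (a point): Centre, half-way up, of the vial with the blue cap: upright glass tube, grey contents, blue cap 22 mm high; diameter 30 mm all the way up, height 84 mm, about 70 g. Stands free, underside 42 mm below this point; z is its axis, up. Anywhere in the row of four vials.
- pocket1 (a point): Centre of the floor of the round pocket beside the white plate with one black dot: pocket 50 mm wide, 22 mm deep, floor 10 mm above the bench. z is up, y along the row of three pockets (80 mm apart), x away from the robot to the plate's centre, 47 mm away. Amber resin rack, fixed: 96 x 260 mm, 32 mm high, turned up to 12 degrees; plates in any order.
- pocket2 (a point): Centre of the floor of the round pocket beside the white plate with two black dots: pocket 50 mm wide, 22 mm deep, floor 10 mm above the bench. z is up, y along the row of three pockets (80 mm apart), x away from the robot to the plate's centre, 47 mm away. The pocket with three dots is not used.

How it is judged (in metres and radians):
On the way, in this order (a step that is already met when the one before it is completed fails the run):
1. the red-capped vial stands released in pocket one (horizontal distance between vial_red_mid and pocket1 below 0.015 m and z of vial_red_mid in the frame of pocket1 between 0.036 and 0.048 m and angle between vial_red_mid's own z axis and vertical below 0.175 rad and contact force between the fingers and vial_red below 0.2 N and linear speed of vial_red below 0.03 m/s), for 0.2 s.
2. then the blue-capped vial stands released in pocket two, the red one still in pocket one (horizontal distance between vial_blue_mid and pocket2 below 0.015 m and z of vial_blue_mid in the frame of pocket2 between 0.036 and 0.048 m and angle between each of vial_blue_mid, vial_red_mid's own z axis and vertical below 0.175 rad and contact force between the fingers and vial_blue below 0.2 N and linear speed of vial_blue below 0.03 m/s and horizontal distance between vial_red_mid and pocket1 below 0.015 m and z of vial_red_mid in the frame of pocket1 between 0.036 and 0.048 m), for 0.2 s.
At the end, for the whole second after the job is handed in: The red-capped vial stands in pocket one and the blue-capped vial in pocket two, each with its centre within 15 mm sideways of the pocket's centre, on the pocket floor within 6 mm, upright within 10 degrees, let go and at rest (all of step 2 and contact force between the fingers and vial_red below 0.2 N and linear speed of vial_red below 0.03 m/s); the robot touches nothing.
It fails at once if the red vial is dropped: out of the fingers while its centre is more than 85 mm above the bench (33 mm above where it sits in a pocket) (height (world z) of vial_red_mid above 0.085 m and contact force between the fingers and vial_red below 0.1 N).
It fails at once if the blue vial is dropped: out of the fingers while its centre is more than 85 mm above the bench (33 mm above where it sits in a pocket) (height (world z) of vial_blue_mid above 0.085 m and contact force between the fingers and vial_blue below 0.1 N).
It also fails if it takes over 48 s, if anything falls off the work surface, if the arm or the gripper's body presses on something with over 40 N, if the wrist force passes 120 N, or if a joint passes its speed limit or range.

### The arm

A 7-joint arm with a two-finger parallel gripper is mounted at the origin on the work surface. World frame = base frame: x ahead of the robot, y to its left, z up, the work surface at z = 0. Lengths are in m, angles in degrees, forces in N, time in s.
With the tool pointing down it reaches from about 0.425 to 0.875 m from the base axis. Payload 4.7 kg.
Tool frame: the origin (TCP) lies at the very end of the fingers, on their centre line; the grasp point (between the pads) lies 19 mm behind it; z points along the fingers, y is the line along which they close (so a half turn about z gives the same grasp; the last joint's range is limited). The gripper opens to 87 mm and grips with 3 to 60 N. Pads are 19 mm wide; open, the fingers measure 117 mm over their backs; the gripper's body (75 mm by 190 mm) begins 51 mm behind the grasp point.
Start: joints at [-71.213, 18.392, -4.016, 83.108, 1.295, 78.541, -3.26], TCP at [0.201, 0.618, 0.223] pointing down, gripper open.
Joint ranges: [-163.93, 163.93], [-17.29, 119.83], [-79.2, 71.16], [3.27, 140.29], [-89.18, 269.18], [5.43, 117.66], [-154.24, 154.24]. Speed limits (degrees/s): [147.25, 147.25, 180, 180, 180, 180, 180].

### API

Orientations are given as [roll, pitch, yaw] about the fixed x, y, z axes, in that order (R = Rz(yaw) Ry(pitch) Rx(roll)).
In Python, from cell import get_obs, read_camera, sign_off, silhouettes gives the robot as it stands.
- The arm moves only by the tool play_rows, never from a script. Its argument "steps" is a list that holds one entry, the list of rows, each a list of 7 numbers: the shift along the tool's x, y, z in m, then the turn, a rotation vector about the tool's x, y, z in rad, then the finger opening in m, from 0 to 0.087. A call has 1 to 12 rows; each row shifts and turns the commanded pose from where the row before left it, along the tool's axes as they then stand; what a row does not reach is not made up. A row lasts 1/10 s, in which the tool goes at most 50 mm and 8.59 degrees, less where a joint would pass 70% of its speed; a pose out of reach is approached as far as the arm can. A call is refused whole if a number of a shift passes 0.05 or a number of a turn 0.15, either way. A call with a gripper value outside its range is refused whole. The fingers move at their own pace and stop on an object; "force" is the grip in N (left out, the last holds). Time passes only in rows, so rows that do not move let the fingers close. It gives the time, the measured TCP pose, the force, the opening and the grip force at its end, in the units of the state.
- get_obs(): the state, without advancing time (a new reading comes with each control period).
- read_camera(name): name is "side" or "top" or "wrist"; returns a dict with "frame" (420x560x3 uint8, red, green, blue), "intrinsics" (3x3 intrinsics, pixels), "view" (4x4, takes a point from world to camera coordinates). Camera axes: x right, y up, looking along -z (the intrinsics and any distortion apply to the point x, -y, -z); pixel columns grow to the right and rows downward; lengths in m; the calibration is good to about 2 mm. A picture is of the moment at which its call begins. There is no depth.
- sign_off(): hands the job in; it is judged then, once.
Trained networks look in the newest picture that a camera, given by its name, has taken for a name from the list of things; names that differ only in an ending like _2 or _b are one class to them, and where a whole thing is asked for, a point or a joint stands for the part that bears it (a point fixed in the world has none). Each returns a list of dicts, best first, with "p" (0 to 1); they miss things now and then, are a little off and sometimes report something else, mostly with a low value. They report only what shows in the picture. A call takes as long as a camera call.
- silhouettes(camera, name): "pixels" (420x560 bool, what is visible of it) and "extent" ([left, top, right, bottom] in pixels, round what is visible of it).
The state is a dict: "time_s": time; "qpos": joint angles; "joint_velocities": joint speeds; "effort": joint torques, N m; "tool_pos": TCP position; "tool_rot": TCP orientation; "force": force on the tool from outside, world axes, zero at the start; "wrist_torque": the same for the moment, N m; "grip_width": finger opening in m; "grasp_force": force on a finger pad.
Only numpy, scipy, OpenCV 4.12 (cv2) and the standard library are available. Lean on these libraries where they do the work, as an engineer would, in place of code of your own. Each camera call takes 0.05 s, during which the arm holds its last target. There are 200 camera calls.

## Working session

There is one attempt and no reset: what is moved stays moved. The work goes in short steps, Python scripts to look and compute and a tool call to move; the robot and the scene stay as the last step left them, time stands still between calls to the robot, and variables do not carry over. Pictures are saved under pics/ and viewed, at most 10 in all, crops included, and the job is handed in when it is done.

Besides the shell and the picture viewer there is one more tool, called after "Request:" in YAML: its name, and indented under it one key for each argument. play_rows: Moves the arm, as the interface text tells. Its arguments: {"type":"object","properties":{"steps":{"type":"array","items":{"type":"array","items":{"type":"array","items":{"type":"number"}}}},"force":{"type":"number"}},"required":["steps"]}

```bash
mkdir -p pics; python3 - <<'E'
from cell import *
import cv2,numpy as np
o=get_obs();print({k:np.round(v,3).tolist() for k,v in o.items()})
ims=[]
for c in("top","side"):
    r=read_camera(c);print(c,np.round(r["intrinsics"],1).tolist(),np.round(r["view"],3).tolist(),[k for k in r])
    cv2.imwrite(f"pics/{c}0.png",r["frame"][...,::-1])
    for n in("vial_red_mid","vial_blue_mid","pocket1","pocket2"):
        try:
            for d in silhouettes(c,n)[:4]: print(c,n,round(d["p"],2),np.round(d["extent"]).tolist())
        except Exception as e: print(n,e)
E
```

```text
{'time_s': 0.0, 'qpos': [-71.212, 18.439, -4.017, 83.176, 1.296, 78.54, -3.261], 'joint_velocities': [0.024, 0.053, -0.078, -0.048, -0.019, 0.041, 0.027], 'effort': [-0.0, -49.129, -0.404, -31.252, -0.064, 0.044, 0.0], 'tool_pos': [0.201, 0.618, 0.221], 'tool_rot': [-179.891, 0.006, 162.023], 'force': [-0.101, 0.601, 0.469], 'wrist_torque': [0.045, 0.057, -0.088], 'grasp_force': 0.0, 'grip_width': 0.087}
top [[538.6, 0.0, 272.8], [0.0, 538.6, 208.1], [0.0, 0.0, 1.0]] [[-0.011, -1.0, -0.002, 0.009], [0.992, -0.012, 0.124, -0.581], [-0.124, -0.0, 0.992, -1.035], [0.0, 0.0, 0.0, 1.0]] ['frame', 'intrinsics', 'view']
top vial_red_mid 0.75 [222.0, 243.0, 237.0, 261.0]
top pocket1 0.63 [335.0, 135.0, 359.0, 150.0]
top pocket1 0.6 [294.0, 145.0, 320.0, 158.0]
top pocket2 0.63 [335.0, 135.0, 359.0, 150.0]
top pocket2 0.6 [294.0, 145.0, 320.0, 158.0]
side [[535.5, 0.0, 278.1], [0.0, 535.5, 213.9], [0.0, 0.0, 1.0]] [[-0.992, -0.124, 0.004, 0.566], [0.089, -0.686, 0.722, -0.102], [-0.087, 0.717, 0.692, -1.052], [0.0, 0.0, 0.0, 1.0]] ['frame', 'intrinsics', 'view']
side vial_red_mid 0.59 [303.0, 241.0, 324.0, 282.0]
side vial_blue_mid 0.59 [319.0, 184.0, 333.0, 223.0]
side pocket1 0.63 [215.0, 190.0, 226.0, 209.0]
side pocket1 0.42 [218.0, 168.0, 232.0, 183.0]
side pocket2 0.63 [215.0, 190.0, 226.0, 209.0]
side pocket2 0.42 [218.0, 168.0, 232.0, 183.0]
```

View pics/top0.png

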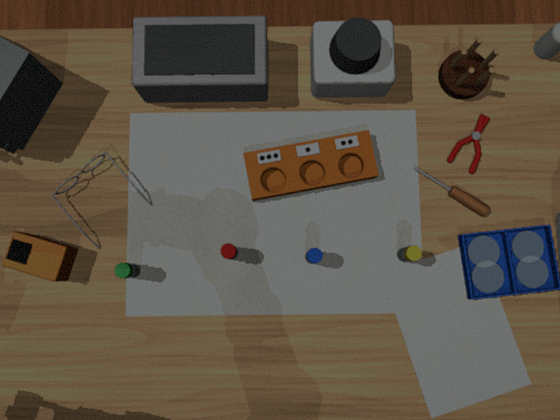

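View pics/side0.png

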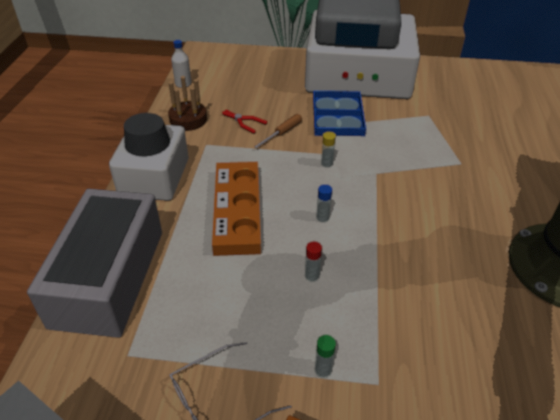

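The top view shows the red cap at (229,251), blue at (314,255), green at (123,270) and yellow at (414,253). The rack's plates read, left to right, 3 dots (269,156), 1 dot (308,150) and 2 dots (346,142). So pocket 1 is the middle one at (312,172) and pocket 2 the right one at (351,165). The side view agrees: red at (314,250), blue at (325,193), pocket 1 beside plate (222,200) and pocket 2 beside plate (224,175).

```bash
cat > h.py <<'E'
from cell import *
import cv2,numpy as np
from scipy.optimize import least_squares
def proj(r,P):
    V=r["view"];c=np.atleast_2d(P)@V[:3,:3].T+V[:3,3]
    c=c*[1,-1,-1];q=c@r["intrinsics"].T;return q[:,:2]/q[:,2:]
def blobs(m,amin=25):
    n,l,s,c=cv2.connectedComponentsWithStats(m.astype(np.uint8));return [(l==i,s[i,4],c[i]) for i in range(1,n) if s[i,4]>=amin]
def hsv(r): return [a.astype(int) for a in cv2.split(cv2.cvtColor(r["frame"],cv2.COLOR_RGB2HSV))]
def cap(r,col,near):
    H,S,V=hsv(r)
    hm=((H<6)|(H>172)) if col=="red" else ((H>105)&(H<130))
    b=blobs(hm&(S>140)&(V>50)); b=min(b,key=lambda b:np.hypot(*(b[2]-near))); return b
def capmodel(r,p):
    a=np.linspace(0,2*np.pi,40);c=np.c_[.015*np.cos(a),.015*np.sin(a),0*a]
    h=cv2.convexHull(np.vstack([proj(r,c+p),proj(r,c+p-[0,0,.022])]).astype(np.float32))
    m=cv2.moments(h);return np.array([m["m10"],m["m01"]])/m["m00"]
E
cat > m.py <<'E'
from h import *
T=read_camera("top");S=read_camera("side")
for col,nt,ns in(("red",(229,251),(314,250)),("blue",(314,255),(325,192))):
    bt=cap(T,col,nt);bs=cap(S,col,ns)
    f=least_squares(lambda p:np.r_[capmodel(T,p)-bt[2],capmodel(S,p)-bs[2]],[.5,0,.08],x_scale=.01)
    print(col,bt[1:],bs[1:],"captop",f.x.round(4),"res",f.fun.round(2))
pl={}
for nm,r,pts in(("T",T,((269,156),(308,150),(346,142))),("S",S,((222,226),(222,200),(224,175)))):
    H,Sa,V=hsv(r);pl[nm]=[]
    for q in pts:
        b=min(blobs((Sa<90)&(V>75)),key=lambda b:np.hypot(*(b[2]-q)))
        rc=cv2.minAreaRect(np.argwhere(b[0])[:,::-1].astype(np.float32));pl[nm].append(rc[0]);print(nm,b[1],np.round(rc[0],1),np.round(rc[1],1))
P=[]
for a,b in zip(pl["T"],pl["S"]):
    f=least_squares(lambda p:np.r_[proj(T,p)[0]-a,proj(S,p)[0]-b],[.6,0,.03],x_scale=.01);P.append(f.x);print(f.x.round(4),f.fun.round(2))
P=np.array(P);d=P[0]-P[2];print("spacing",np.linalg.norm(d)/2);y=d[:2]/np.hypot(*d[:2]);x=np.array([y[1],-y[0]])
print("rackyaw",np.degrees(np.arctan2(x[1],x[0])))
c=P[:,:2].mean(0)
print("pocket1",c-.047*x,"pocket2",c-.08*y-.047*x)
t=T["frame"].copy();
for k in(0,1,2):
    a=np.linspace(0,6.28,60);q=c-.047*x+(1-k)*.08*y
    for u in proj(T,np.c_[q[0]+.025*np.cos(a),q[1]+.025*np.sin(a),0*a+.032]).round().astype(int):t[u[1],u[0]]=(0,255,0)
cv2.imwrite("pics/ov.png",cv2.resize(t[120:280,210:430],None,fx=3.5,fy=3.5,interpolation=0)[...,::-1])
E
python3 m.py
```

```text
red (np.int32(179), array([228.01117318, 250.69273743])) (np.int32(221), array([313.49321267, 250.30769231])) captop [0.4951 0.0881 0.0829] res [ 0.05  0.18 -0.15  0.02]
blue (np.int32(185), array([314.07567568, 255.20540541])) (np.int32(163), array([324.59509202, 192.20858896])) captop [ 0.4848 -0.0749  0.0834] res [-0.02  0.09 -0.14  0.  ]
T 212 [268.7 156.3] [11.3 23.3]
T 245 [307.5 149.2] [11.3 23. ]
T 227 [346.4 142. ] [11.2 23.2]
S 166 [220.5 226. ] [16. 11.]
S 166 [222.  199.5] [15. 10.]
S 143 [223.  175.5] [13. 10.]
[0.6869 0.0093 0.0321] [-0.01 -0.14  0.14  0.03]
[ 0.7003 -0.0694  0.0321] [ 0.01  0.11 -0.11 -0.02]
[ 0.7142 -0.1484  0.0319] [ 0.01  0.16 -0.18 -0.04]
spacing 0.08005254814008445
rackyaw 9.80320850121343
pocket1 [ 0.65412404 -0.07750117] pocket2 [ 0.66774521 -0.15633304]
```

View pics/ov.png

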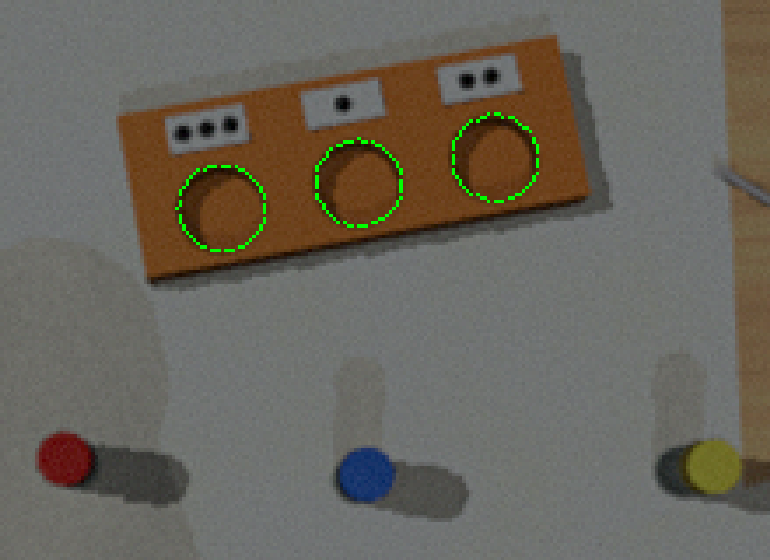

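Request:
play_rows:
  steps:
    - [[0, 0, 0, 0, 0, -0.105, 0.087], [0, 0, 0, 0, 0, -0.105, 0.087], [0, 0, 0, 0, 0, -0.104, 0.087], [-0.02, -0.036, 0, 0, 0, 0, 0.087], [-0.02, -0.036, 0, 0, 0, 0, 0.087], [-0.02, -0.036, 0, 0, 0, 0, 0.087], [-0.02, -0.036, 0, 0, 0, 0, 0.087], [-0.02, -0.036, 0, 0, 0, 0, 0.087], [-0.02, -0.036, 0, 0, 0, 0, 0.087], [-0.02, -0.036, 0, 0, 0, 0, 0.087], [-0.02, -0.036, 0, 0, 0, 0, 0.087], [-0.02, -0.036, 0, 0, 0, 0, 0.087]]
  force: 15

```text
time_s: 1.8
tool_pos: [0.3814, 0.2928, 0.2229]
tool_rot: [180.0, 0.0, -180.0]
force: [0.9, 1.1, 0.1]
grip_width: 0.087
grasp_force: 0.0
```

The overlay circles sit on the three pocket rims at (222,207), (359,182) and (495,158) in the crop, with plates of 3, 1 and 2 dots in that order. The pocket fit holds.

Request:
play_rows:
  steps:
    - [[-0.019, -0.034, 0, 0, 0, 0, 0.087], [-0.019, -0.034, 0, 0, 0, 0, 0.087], [-0.019, -0.034, 0, 0, 0, 0, 0.087], [-0.019, -0.034, 0, 0, 0, 0, 0.087], [-0.019, -0.034, 0, 0, 0, 0, 0.087], [-0.019, -0.034, 0, 0, 0, 0, 0.087], [0, 0, 0, 0, 0, 0, 0.087], [0, 0, 0, 0, 0, 0, 0.087]]

```text
time_s: 2.6
tool_pos: [0.495, 0.0897, 0.2227]
tool_rot: [180.0, 0.0, 179.9]
force: [-0.3, 0.0, 0.9]
grip_width: 0.0873
grasp_force: 0.0
```

Request:
play_rows:
  steps:
    - [[0, -0.0015, 0.031, 0, 0, 0, 0.087], [0, 0, 0.031, 0, 0, 0, 0.087], [0, 0, 0.031, 0, 0, 0, 0.087], [0, 0, 0.031, 0, 0, 0, 0.087], [0, 0, 0.031, 0, 0, 0, 0.087], [0, 0, 0.031, 0, 0, 0, 0.087], [0, 0, 0, 0, 0, 0, 0.087], [0, 0, 0, 0, 0, 0, 0.02], [0, 0, 0, 0, 0, 0, 0.02], [0, 0, 0, 0, 0, 0, 0.02], [0, 0, 0, 0, 0, 0, 0.02], [0, 0, 0, 0, 0, 0, 0.02]]
  force: 15

```text
time_s: 3.8
tool_pos: [0.4953, 0.089, 0.0374]
tool_rot: [180.0, 0.1, -180.0]
force: [0.1, 0.5, -0.2]
grip_width: 0.0548
grasp_force: 0.0
```

Request:
play_rows:
  steps:
    - [[0, 0, 0, 0, 0, 0, 0.02], [0, 0, 0, 0, 0, 0, 0.02], [0, 0, 0, 0, 0, 0, 0.02], [0, 0, 0, 0, 0, 0, 0.02], [0, 0, 0, 0, 0, 0, 0.02], [0, 0, 0, 0, 0, 0, 0.02], [0, 0, 0, 0, 0, 0, 0.02]]

```text
time_s: 4.5
tool_pos: [0.4948, 0.0888, 0.0366]
tool_rot: [-180.0, -0.0, -180.0]
force: [0.7, -0.5, 1.2]
grip_width: 0.0294
grasp_force: 15.0
```

Request:
play_rows:
  steps:
    - [[0, 0, -0.01, 0, 0, 0, 0.02], [0, 0, -0.02, 0, 0, 0, 0.02], [0, 0, -0.025, 0, 0, 0, 0.02], [0, 0, -0.025, 0, 0, 0, 0.02], [-0.01, 0.01, 0, 0, 0, 0, 0.02], [-0.01, -0.01, 0, 0, 0, 0, 0.02], [0, 0, 0, 0, 0, 0, 0.02], [0, 0, 0, 0, 0, 0, 0.02]]

```text
time_s: 5.3
tool_pos: [0.5143, 0.0889, 0.1159]
tool_rot: [-180.0, -0.1, 180.0]
force: [1.3, -0.4, -0.7]
grip_width: 0.0297
grasp_force: 15.0
```

```bash
python3 - <<'E'
from h import *
o=get_obs();print(o["tool_pos"],o["grip_width"],o["grasp_force"])
S=read_camera("side");T=read_camera("top")
b=cap(S,"red",(310,230));print(b[1:])
cv2.imwrite("pics/lift.png",np.vstack([cv2.resize(S["frame"][120:320,200:440],None,fx=2,fy=2)])[...,::-1])
E
```

```text
[0.51431147 0.08890754 0.11591341] 0.029675792246448975 14.99964741524309
(np.int32(177), array([249.39548023, 121.90960452]))
```

View pics/lift.png

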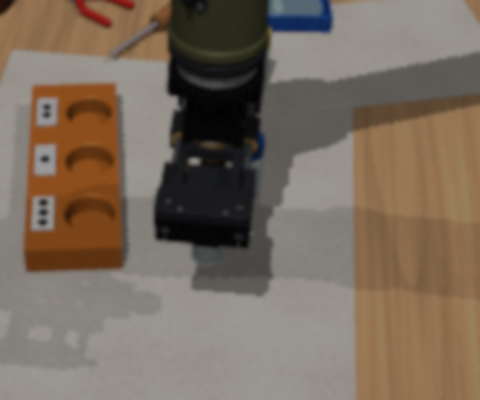

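The vial is held: its lower tube shows under the gripper at (207,253) in the crop, and the opening reads 29.7 mm. Next it goes over pocket 1.

Request:
play_rows:
  steps:
    - [[-0.01, -0.012, 0, 0, 0, 0, 0.02], [-0.02, -0.024, 0, 0, 0, 0, 0.02], [-0.02, -0.024, 0, 0, 0, 0, 0.02], [-0.02, -0.024, 0, 0, 0, 0, 0.02], [-0.02, -0.024, 0, 0, 0, 0, 0.02], [-0.02, -0.024, 0, 0, 0, 0, 0.02], [-0.02, -0.024, 0, 0, 0, 0, 0.02], [-0.01, -0.0105, 0, 0, 0, 0, 0.02], [0, 0, 0, 0, 0, 0, 0.02], [0, 0, 0, 0, 0, 0, 0.02], [0, 0, 0, 0, 0, 0, 0.02]]

```text
time_s: 6.5
tool_pos: [0.6541, -0.0758, 0.1162]
tool_rot: [179.9, -0.1, -179.9]
force: [-0.5, 0.1, -0.9]
grip_width: 0.0298
grasp_force: 15.0
```

Request:
play_rows:
  steps:
    - [[0, -0.0017, 0.01, 0, 0, 0, 0.02], [0, 0, 0.015, 0, 0, 0, 0.02], [0, 0, 0.015, 0, 0, 0, 0.02], [0, 0, 0.01, 0, 0, 0, 0.02], [0, 0, 0.008, 0, 0, 0, 0.02], [0, 0, 0.005, 0, 0, 0, 0.02], [0, 0, 0.004, 0, 0, 0, 0.02], [0, 0, 0, 0, 0, 0, 0.02], [0, 0, 0, 0, 0, 0, 0.02]]

```text
time_s: 7.4
tool_pos: [0.6552, -0.0794, 0.05]
tool_rot: [180.0, 0.0, -180.0]
force: [-1.0, -0.7, -0.8]
grip_width: 0.0299
grasp_force: 15.0
```

Request:
play_rows:
  steps:
    - [[0, 0, 0.001, 0, 0, 0, 0.02], [0, 0, 0.001, 0, 0, 0, 0.02], [0, 0, 0.001, 0, 0, 0, 0.02], [0, 0, 0, 0, 0, 0, 0.02], [0, 0, 0, 0, 0, 0, 0.02]]

```text
time_s: 7.9
tool_pos: [0.6549, -0.0793, 0.0466]
tool_rot: [180.0, 0.0, -180.0]
force: [-0.8, -0.0, -1.0]
grip_width: 0.0295
grasp_force: 15.0
```

Request:
play_rows:
  steps:
    - [[0, 0, 0.001, 0, 0, 0, 0.02], [0, 0, 0, 0, 0, 0, 0.02], [0, 0, 0, 0, 0, 0, 0.02]]

```text
time_s: 8.2
tool_pos: [0.655, -0.0793, 0.0466]
tool_rot: [180.0, 0.0, -180.0]
force: [-1.9, 0.5, 4.2]
grip_width: 0.03
grasp_force: 15.0
```

A contact force of 4 N at exactly the expected height: the vial is down, so I release it.

Request:
play_rows:
  steps:
    - [[0, 0, 0, 0, 0, 0, 0.036], [0, 0, 0, 0, 0, 0, 0.042], [0, 0, 0, 0, 0, 0, 0.05], [0, 0, 0, 0, 0, 0, 0.06], [0, 0, 0, 0, 0, 0, 0.06], [0, 0, 0, 0, 0, 0, 0.06]]

```text
time_s: 8.8
tool_pos: [0.6548, -0.0793, 0.0455]
tool_rot: [180.0, -0.0, -180.0]
force: [0.3, -0.0, 0.4]
grip_width: 0.0583
grasp_force: 0.0
```

Request:
play_rows:
  steps:
    - [[0, 0, -0.01, 0, 0, 0, 0.06], [0, 0, -0.025, 0, 0, 0, 0.06], [0, 0, -0.03, 0, 0, 0, 0.06], [0, 0, -0.03, 0, 0, 0, 0.06], [0, 0, -0.03, 0, 0, 0, 0.06], [0.034, 0, 0, 0, 0, 0, 0.087], [0.034, 0, 0, 0, 0, 0, 0.087], [0.034, 0, 0, 0, 0, 0, 0.087], [0.034, 0, 0, 0, 0, 0, 0.087], [0.034, 0.004, 0, 0, 0, 0, 0.087], [0, 0, 0, 0, 0, 0, 0.087], [0, 0, 0, 0, 0, 0, 0.087]]

```text
time_s: 10.0
tool_pos: [0.4852, -0.0753, 0.1717]
tool_rot: [179.9, 0.2, -180.0]
force: [-0.2, -0.3, 1.1]
grip_width: 0.0869
grasp_force: 0.0
```

```bash
python3 - <<'E'
from h import *
o=get_obs();print(o["tool_pos"])
S=read_camera("side")
b=cap(S,"red",(238,180));print(b[1:],capmodel(S,np.array([.6541,-.0775,.094])))
f=least_squares(lambda p:capmodel(S,np.r_[p,.094])-b[2],[.65,-.07],x_scale=.01);print(f.x)
b=cap(S,"blue",(325,192));print(b[1:])
T=read_camera("top")
cv2.imwrite("pics/p1.png",np.vstack([cv2.resize(S["frame"][100:260,180:400],None,fx=2,fy=2),cv2.resize(T["frame"][120:260,210:430],None,fx=2,fy=2)])[...,::-1])
E
```

```text
[ 0.48523175 -0.07525542  0.17169532]
(np.int32(194), array([242.28865979, 180.22164948])) [242.94569198 180.5460907 ]
[ 0.65562414 -0.07834792]
(np.int32(166), array([324.71084337, 192.28915663]))
```

View pics/p1.png

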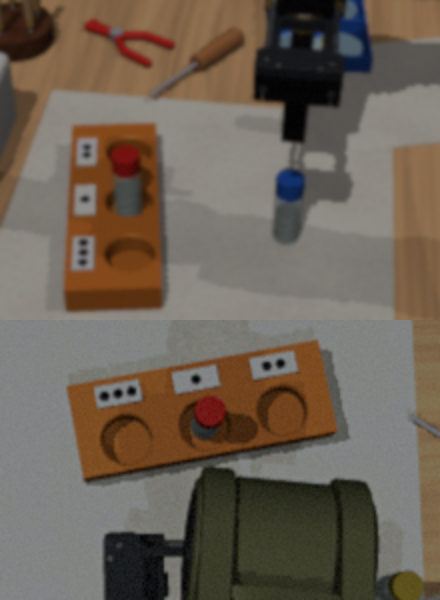

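The red vial stands upright in the one-dot pocket (crop 126,180), about 2 mm off centre. The blue vial (288,205) stands untouched under the open gripper, so I descend on it.

Request:
play_rows:
  steps:
    - [[0, 0, 0.02, 0, 0, 0, 0.087], [0, 0, 0.03, 0, 0, 0, 0.087], [0, 0, 0.03, 0, 0, 0, 0.087], [0, 0, 0.03, 0, 0, 0, 0.087], [0, 0, 0.025, 0, 0, 0, 0.087], [0, 0, 0, 0, 0, 0, 0.087], [0, 0, 0, 0, 0, 0, 0.02], [0, 0, 0, 0, 0, 0, 0.02], [0, 0, 0, 0, 0, 0, 0.02], [0, 0, 0, 0, 0, 0, 0.02], [0, 0, 0, 0, 0, 0, 0.02], [0, 0, 0, 0, 0, 0, 0.02]]
  force: 15

```text
time_s: 11.3
tool_pos: [0.4851, -0.0753, 0.036]
tool_rot: [180.0, 0.0, -180.0]
force: [0.3, 0.3, -0.1]
grip_width: 0.0468
grasp_force: 0.0
```

Request:
play_rows:
  steps:
    - [[0, 0, 0, 0, 0, 0, 0.02], [0, 0, 0, 0, 0, 0, 0.02], [0, 0, 0, 0, 0, 0, 0.02], [0, 0, 0, 0, 0, 0, 0.02], [0, 0, 0, 0, 0, 0, 0.02], [0, 0, 0, 0, 0, 0, 0.02]]

```text
time_s: 11.9
tool_pos: [0.4848, -0.0754, 0.0356]
tool_rot: [180.0, -0.0, -180.0]
force: [0.2, 0.2, 0.5]
grip_width: 0.0295
grasp_force: 15.0
```

Request:
play_rows:
  steps:
    - [[0, 0, -0.01, 0, 0, 0, 0.02], [0, 0, -0.02, 0, 0, 0, 0.02], [0, 0, -0.03, 0, 0, 0, 0.02], [0, 0, -0.03, 0, 0, 0, 0.02], [0, -0.015, 0, 0, 0, 0, 0.02], [0, -0.025, 0, 0, 0, 0, 0.02], [-0.01, -0.025, 0, 0, 0, 0, 0.02], [-0.02, -0.016, 0, 0, 0, 0, 0.02], [-0.02, 0, 0, 0, 0, 0, 0.02], [-0.02, 0, 0, 0, 0, 0, 0.02], [-0.01, 0, 0, 0, 0, 0, 0.02], [0, 0, 0, 0, 0, 0, 0.02]]

```text
time_s: 13.1
tool_pos: [0.5656, -0.156, 0.1256]
tool_rot: [-180.0, -0.0, -179.9]
force: [-0.7, -0.3, -0.2]
grip_width: 0.0297
grasp_force: 15.0
```

Request:
play_rows:
  steps:
    - [[-0.01, 0, 0, 0, 0, 0, 0.02], [-0.02, 0, 0, 0, 0, 0, 0.02], [-0.02, 0, 0, 0, 0, 0, 0.02], [-0.02, 0, 0, 0, 0, 0, 0.02], [-0.02, 0, 0, 0, 0, 0, 0.02], [-0.012, 0, 0, 0, 0, 0, 0.02], [0, 0, 0, 0, 0, 0, 0.02], [0, 0, 0, 0, 0, 0, 0.02], [0, 0, 0, 0, 0, 0, 0.02]]

```text
time_s: 14.0
tool_pos: [0.6659, -0.1566, 0.1256]
tool_rot: [180.0, -0.0, 180.0]
force: [0.1, 0.2, -0.8]
grip_width: 0.0293
grasp_force: 15.0
```

Down by 0.080 m to TCP z ≈ 0.0457, slowly at the end.

Request:
play_rows:
  steps:
    - [[-0.002, 0, 0.01, 0, 0, 0, 0.02], [0, 0, 0.015, 0, 0, 0, 0.02], [0, 0, 0.015, 0, 0, 0, 0.02], [0, 0, 0.015, 0, 0, 0, 0.02], [0, 0, 0.01, 0, 0, 0, 0.02], [0, 0, 0.007, 0, 0, 0, 0.02], [0, 0, 0.004, 0, 0, 0, 0.02], [0, 0, 0.001, 0, 0, 0, 0.02], [0, 0, 0.001, 0, 0, 0, 0.02], [0, 0, 0.001, 0, 0, 0, 0.02], [0, 0, 0, 0, 0, 0, 0.02], [0, 0, 0, 0, 0, 0, 0.02]]

```text
time_s: 15.2
tool_pos: [0.669, -0.1563, 0.0469]
tool_rot: [180.0, 0.0, -180.0]
force: [-0.0, -1.0, -0.8]
grip_width: 0.0296
grasp_force: 15.0
```

Request:
play_rows:
  steps:
    - [[0, 0, 0.001, 0, 0, 0, 0.02], [0, 0, 0, 0, 0, 0, 0.02], [0, 0, 0, 0, 0, 0, 0.02]]

```text
time_s: 15.5
tool_pos: [0.669, -0.1563, 0.0457]
tool_rot: [180.0, 0.0, -180.0]
force: [-0.3, -0.3, -0.5]
grip_width: 0.0294
grasp_force: 15.0
```

Request:
play_rows:
  steps:
    - [[0, 0, 0.001, 0, 0, 0, 0.02], [0, 0, 0, 0, 0, 0, 0.02], [0, 0, 0, 0, 0, 0, 0.02]]

```text
time_s: 15.8
tool_pos: [0.6691, -0.1564, 0.0456]
tool_rot: [180.0, 0.0, -180.0]
force: [-2.7, 0.7, 5.5]
grip_width: 0.0296
grasp_force: 15.0
```

The vial is down at 5.5 N. I open only to 55 mm here, because of the red neighbour, then retreat upwards.

Request:
play_rows:
  steps:
    - [[0, 0, 0, 0, 0, 0, 0.036], [0, 0, 0, 0, 0, 0, 0.042], [0, 0, 0, 0, 0, 0, 0.05], [0, 0, 0, 0, 0, 0, 0.055], [0, 0, 0, 0, 0, 0, 0.055], [0, 0, 0, 0, 0, 0, 0.055]]

```text
time_s: 16.4
tool_pos: [0.6688, -0.1563, 0.0444]
tool_rot: [180.0, -0.0, -180.0]
force: [0.4, 0.4, 0.3]
grip_width: 0.0542
grasp_force: 0.0
```

Request:
play_rows:
  steps:
    - [[0, 0, -0.01, 0, 0, 0, 0.055], [0, 0, -0.025, 0, 0, 0, 0.055], [0, 0, -0.03, 0, 0, 0, 0.055], [0, 0, -0.03, 0, 0, 0, 0.055], [0, 0, -0.03, 0, 0, 0, 0.055], [0.034, 0, 0, 0, 0, 0, 0.055], [0.034, 0, 0, 0, 0, 0, 0.055], [0.034, 0, 0, 0, 0, 0, 0.055], [0.034, 0, 0, 0, 0, 0, 0.055], [0.034, 0, 0, 0, 0, 0, 0.055], [0, 0, 0, 0, 0, 0, 0.055], [0, 0, 0, 0, 0, 0, 0.055]]

```text
time_s: 17.6
tool_pos: [0.4992, -0.1564, 0.1707]
tool_rot: [179.9, 0.2, 180.0]
force: [0.2, 0.1, -0.2]
grip_width: 0.0552
grasp_force: 0.0
```

```bash
python3 - <<'E'
from h import *
o=get_obs();print(o["tool_pos"],o["grasp_force"])
S=read_camera("side");T=read_camera("top")
for c,n,g in(("red",(242,180),(.6541,-.0775)),("blue",(243,155),(.6677,-.1563))):
    b=cap(S,c,n);f=least_squares(lambda p:capmodel(S,np.r_[p,.094])-b[2],[.65,-.07],x_scale=.01);print(c,b[1:],f.x.round(4),(f.x-g).round(4))
cv2.imwrite("pics/p2.png",np.vstack([cv2.resize(S["frame"][100:260,180:400],None,fx=2,fy=2),cv2.resize(T["frame"][120:260,210:430],None,fx=2,fy=2)])[...,::-1])
E
```

```text
[ 0.49922347 -0.15640017  0.17073607] 0.0
red (np.int32(198), array([242.48484848, 180.11111111])) [ 0.6553 -0.0787] [ 0.0012 -0.0012]
blue (np.int32(136), array([242.11029412, 157.14705882])) [ 0.6693 -0.1548] [0.0016 0.0015]
```

View pics/p2.png

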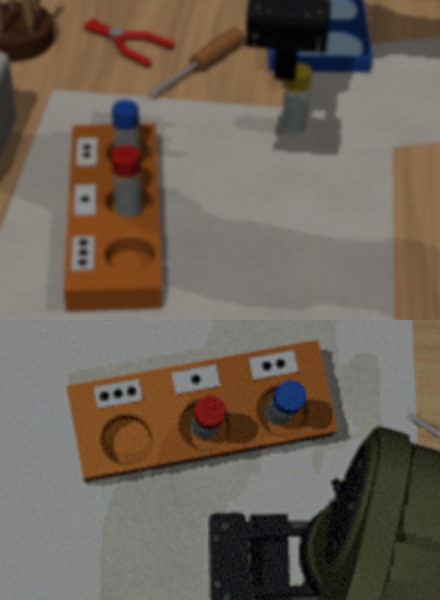

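Both vials stand upright in their pockets, red at (126,180) by one dot and blue at (125,125) by two dots, each within about 2 mm of centre. The gripper is clear of everything.

```bash
python3 -c "
from cell import *
print(sign_off())"
```

```text
the job is handed in; nothing more can be done
None
```

The red-capped vial stands in pocket one and the blue-capped vial in pocket two, both upright, released and about 2 mm off centre; the job was handed in at about 18 s, and sign-off returned no verdict.

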